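# Load a cell past the sprung flap of a battery box

### The job

Take the battery that stands in the aluminium cell block and put it into the well of the grey battery box: push the sprung flap back and hold it open with the gripper or the battery while you feel for the well and let the battery down into it, then let the flap spring fully shut over it. Work gently, never forcing anything against the box, and leave the timer, the tape roll and the screwdriver where they lie.

Things in the scene. Friction and masses are not known exactly. Their poses are not given: they have to be found in the camera images.
- battery: AA cell, 14 mm across, 50 mm long, about 23 g (solid as a 14 x 14 x 50 mm square bar, flats parallel to the cell block's sides). Stands upright in the block's middle pocket, 24 mm in it, 26 mm proud. Its own y axis runs along the cell, up at the start; origin at mid-length on the cell's surface, the centre line lies 7 mm from it along its own z
- battery_foot (a point): centre of the battery's lower end; y axis along the cell, up
- cell_block: fixed bare aluminium block, 36 (x) x 92 (y) x 28 (z) mm, with three square pockets 16 mm wide and 24 mm deep in a row along its y, 30 mm apart; the battery stands in the middle one, the other two are empty. Origin: centre of its underside on the table, which lies below the middle pocket; z up
- battery_box: fixed grey metal box with a sprung aluminium flap on top; 64 (x, from -28 to +36 mm) x 100 (y) mm, housing 44 mm high; its front looks along its own -x, z up. Origin on the table, 50 mm below point flange_mid. In its top sits a white plastic sleeve with the battery's well (see the points flange_mid, floor_mid, stop_mid)
- flange_mid (a point): point of the box (its axes) on the sleeve's flat flange (36 x 70 mm), at box x = y = 0, 50 mm above the table. The square well, 17 mm wide with 1.5 mm chamfer, opens in the flange at x = 0, but the sleeve has been set anywhere up to 10 mm to +y or -y; this setting is not measured (the point does not move with it), so find the well by feel. The sleeve is held fast
- floor_mid (a point): point of the box 40 mm below flange_mid, at the height of the well's floor. A battery that is home stands on that floor, its foot at this height and its top 10 mm above the flange, clear below the shut flap
- stop_mid (a point): where the sleeve's raised stop would be if the sleeve were central (does not move with the sleeve). The stop, 20 mm along x, 6 mm thick, 6 mm high above the flange, stands on the well's +y side, its face flush with the well's wall, 8.5 mm from the well's centre: a battery slid along +y with its foot 1 to 5 mm above the flange stops against it, 1.5 mm to +y of the well's centre
- flap (a joint): angle of the flap, rad: 0 = shut, sloping at 45 degrees from its hinge up towards the box's front (-x), roofing the well; grows as it swings up and back (vertical at 0.79, stop at 1.4). A spring shuts it: about 2.5 N at its free edge starts it, 3.5 N at 0.8. It opens when its free edge is pushed towards the box's +x; pressing down on it only jams it
- flap_edge (a point): middle of the flap's free edge: the axis of a freely turning grey plastic roller, 58 mm long, 4 mm radius, on which a finger or a battery can slide up and down easily; when shut 10 mm before the well's centre (box x = -10 mm) and 89 mm above the table. Aluminium plate 2.5 mm thick, 60 mm wide along y, roller axis 50 mm from the hinge
- flap_hinge (a point): middle of the flap's hinge line, which runs along the box's y at box x = +25 mm, 54 mm above the table; two steel lugs at y = +-36 mm (6 mm thick, up to 58 mm high) carry it
- bench_timer: white bench timer, 62 x 66 x 18 mm, lying flat; origin: centre of its underside; a bystander, to be left alone
- tape_roll: roll of tape, 54 mm across, 12 mm high, lying flat; origin: centre of its underside; a bystander, to be left alone
- screwdriver: small screwdriver, 134 mm long, 13 mm wide; origin: centre of its underside; a bystander, to be left alone
Not all that is in view belongs to the job. Of the things that look like the cell_block, the larger one is meant.

How it is judged:
By the outcome, as a careful person would: the job done as asked, in the order asked, and still so for the second after the job is handed in, with the robot touching nothing.
It also fails if it takes over 48 s, if anything falls off the work surface, if the arm or the gripper's body presses on something with over 40 N, if the wrist force passes 120 N, or if a joint passes its speed limit or range.

### The arm

A 6-joint arm with a two-finger parallel gripper is mounted at the origin on a cart in front of the work surface, level with it; the furniture and walls round the work are solid. World frame = base frame: x ahead of the robot, y to its left, z up, the work surface at z = 0. Lengths are in mm, angles in rad, forces in N, time in s.
With the tool pointing down it reaches from about 275 to 850 mm from the base axis. Payload 5.2 kg.
Tool frame: the origin (TCP) lies midway between the tips of the shut fingers; the grasp point (between the pads) lies ctrl.grip_point_offset behind it (ctrl.grip_point_offset is the distance from the TCP to the grasp point, in mm); z points along the fingers, y is the line along which they close (so a half turn about z gives the same grasp; the last joint's range is limited). The gripper opens to 85 mm and grips with 20 to 120 N. Pads are 22 mm wide; open, the fingers measure 114 mm over their backs; the gripper's body (76 mm by 85 mm) begins 54 mm behind the grasp point. The pads swing forward as they close: fully open they stand 13 mm farther back than shut.
Start: joints at [0.937, 0.259, 1.535, -0, 1.348, -0.203], TCP at [229.658, 499.762, 194.41] pointing down, gripper open.
Joint ranges: [-3.14, 3.14], [-0.91, 2.08], [0.19, 2.58], [-1.22, 4.36], [0.22, 2.71], [-3.12, 3.12]. Speed limits (rad/s): [2.57, 2.57, 3.14, 3.14, 3.14, 3.14].

### API

Orientations are given as [roll, pitch, yaw] about the fixed x, y, z axes, in that order (R = Rz(yaw) Ry(pitch) Rx(roll)).
In Python, from plant import sense, snapshot, job, finder, ctrl gives the robot as it stands. The module is installed in compiled form; this text tells all that it offers.
- The arm moves only by the tool move_arm, never from a script. Its argument "plan" is a list of rows, each an object with "dp": the shift along the tool's x, y, z in units of 0.4 m (1.0 is 0.4 m), a list of three; "roll": the turn about the tool's z in units of 180 degrees (1.0 is 180 degrees); "hand": the opening, from -1 (shut) to 1 (fully open), so that 0 is half open. In form: [{"dp": [dx, dy, dz], "roll": roll, "hand": hand}, ...]. A call has 1 to 20 rows; each row is the pose to reach, as a shift and turn from the pose commanded when the call began, along the tool's axes at that moment, turning the shorter way round; what a row does not reach only later rows make up. A row lasts 1/10 s, in which the tool goes at most 50 mm and 8.59 degrees, less where a joint would pass 70% of its speed; a pose out of reach is approached as far as the arm can. A call with a number of a shift or a turn outside -1 to 1 is refused whole. A call with a gripper value outside its range is refused whole. The fingers move at their own pace and stop on an object; "squeeze" is the grip in N (left out, the last holds). Time passes only in rows, so rows that repeat a pose let the fingers close. It gives the time, the measured TCP pose, the force, the opening and the grip force at its end, in the units of the state.
- sense(): the state, without advancing time (a new reading comes with each control period).
- snapshot(name): name is "scene" or "top" or "wrist"; returns a dict with "color" (420x560x3 uint8, red, green, blue), "fx", "fy", "cx", "cy" (pixels), "R" (3x3) and "t" (3): a world point X has camera coordinates R X + t. Camera axes: x right, y down, z forward; pixel columns grow to the right and rows downward; lengths in mm; the calibration is good to about 2 mm. The wrist camera is an equidistant fisheye: a pixel r from the principal point sees the ray r / f radians off the axis. A picture is of the moment at which its call begins. There is no depth.
- job.close_job(): hands the job in; it is judged then, once.
Trained networks look in a picture, given as the dict that the camera call returned (one of the last four; its "shot" number tells which), for a name from the list of things; names that differ only in an ending like _2 or _b are one class to them, and where a whole thing is asked for, a point or a joint stands for the part that bears it (a point fixed in the world has none). Each returns a list of dicts, best first, with "score" (0 to 1); they miss things now and then, are a little off and sometimes report something else, mostly with a low value. They report only what shows in the picture. A call takes as long as a camera call. They do not tell look-alikes from the thing itself.
- finder.recognise(picture, target): "position" ([x, y, z] in mm, in world coordinates, good to about 4 mm: the middle of the surface that is visible of it).
The state is a dict: "time_s": time; "joint_pos": joint angles; "joint_vel": joint speeds; "effort": joint torques, N m; "eef_pos": TCP position; "tcp_rot": TCP orientation; "wrist_force": force on the tool from outside, world axes, zero at the start; "torque": the same for the moment, N m; "width": finger opening in mm; "grasp_force": force on a finger pad.
Only numpy, scipy, OpenCV 4.12 (cv2) and the standard library are available. Lean on these libraries where they do the work, as an engineer would, in place of code of your own. Each camera call takes 0.05 s, during which the arm holds its last target. There are 200 camera calls.

## Working session

There is one attempt and no reset: what is moved stays moved. The work goes in short steps, Python scripts to look and compute and a tool call to move; the robot and the scene stay as the last step left them, time stands still between calls to the robot, and variables do not carry over. Pictures are saved under pics/ and viewed, at most 10 in all, crops included, and the job is handed in when it is done.

Besides the shell and the picture viewer there is one more tool, called after "Call:" by a JSON object that holds its "name" and its "arguments", one argument or row to a line. move_arm: Moves the arm, as the interface text tells. Shifts and turns lie within -1 to 1; 1 stands for 0.4 m of shift or 180 degrees of turn. Its arguments: {"type":"object","properties":{"plan":{"type":"array","items":{"type":"object","properties":{"dp":{"type":"array","items":{"type":"number"}},"roll":{"type":"number"},"hand":{"type":"number"}}}},"squeeze":{"type":"number"}},"required":["plan"]}

```bash
mkdir -p pics; cat > h.py <<'E'
import numpy as np, cv2
from plant import sense, snapshot, job, finder, ctrl
def save(p,n): cv2.imwrite('pics/'+n,p['color'][:,:,::-1])
def proj(p,X): 
    c=np.array(p['R'])@np.array(X,float)+np.array(p['t']); return [p['fx']*c[0]/c[2]+p['cx'],p['fy']*c[1]/c[2]+p['cy']]
def ray(p,u,v):
    R=np.array(p['R']);d=R.T@np.array([(u-p['cx'])/p['fx'],(v-p['cy'])/p['fy'],1]);return -R.T@np.array(p['t']),d
def atz(p,u,v,z):
    o,d=ray(p,u,v);return o+d*(z-o[2])/d[2]
E
python3 - <<'E'
from h import *
s=sense();print({k:np.round(v,3).tolist() for k,v in s.items()},ctrl.grip_point_offset)
for n in ['scene','top']:
    p=snapshot(n);save(p,n+'0.png')
    for t in ['battery','cell_block','battery_box','flap','bench_timer','tape_roll','screwdriver']:
        for r in finder.recognise(p,t)[:4]: print(n,t,round(r['score'],2),np.round(r['position']),np.round(proj(p,r['position'])))
E
```

```text
{'time_s': 0.0, 'joint_pos': [0.937, 0.259, 1.536, -0.0, 1.348, -0.203], 'joint_vel': [-0.001, -0.002, -0.0, -0.001, 0.0, -0.001], 'effort': [-0.002, -44.603, -29.057, -0.001, 0.012, 0.0], 'eef_pos': [229.303, 499.26, 193.575], 'tcp_rot': [-3.14, -0.0, 2.711], 'wrist_force': [0.136, 0.631, 0.219], 'torque': [-0.055, -0.076, 0.014], 'grasp_force': 0.0, 'width': 85.25} 18.700000000000003
scene battery 0.63 [ 502. -322.   46.] [334. 254.]
scene cell_block 0.62 [ 409. -304.   24.] [302. 286.]
scene cell_block 0.58 [ 498. -326.   23.] [334. 263.]
scene battery_box 0.8 [471. -47.  44.] [223. 210.]
scene flap 0.47 [492. -34.  78.] [224. 192.]
scene bench_timer 0.86 [ 648. -209.   18.] [325. 204.]
scene tape_roll 0.69 [ 344. -178.   11.] [232. 282.]
scene tape_roll 0.23 [471. -46.  43.] [223. 210.]
scene screwdriver 0.68 [ 615. -369.    9.] [378. 243.]
top battery 0.58 [ 505. -318.   56.] [343. 219.]
top cell_block 0.85 [ 503. -314.   27.] [339. 223.]
top cell_block 0.56 [ 412. -300.   18.] [336. 269.]
top battery_box 0.69 [481. -31.  50.] [196. 244.]
top flap 0.56 [493. -26.  74.] [191. 236.]
top bench_timer 0.58 [ 658. -206.   14.] [278. 156.]
top bench_timer 0.19 [ 502. -318.   55.] [342. 220.]
top tape_roll 0.74 [ 342. -178.   12.] [278. 311.]
top screwdriver 0.3 [ 344. -174.   11.] [276. 309.]
```

View pics/scene0.png

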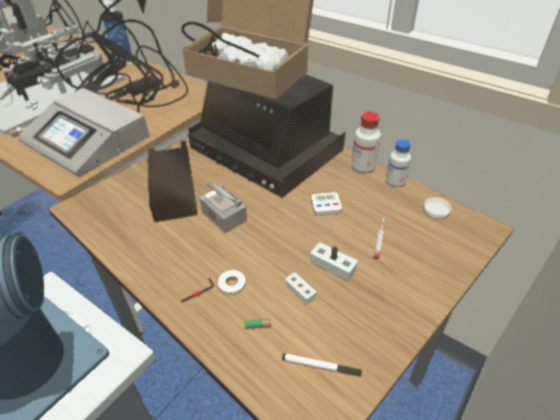

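View pics/top0.png

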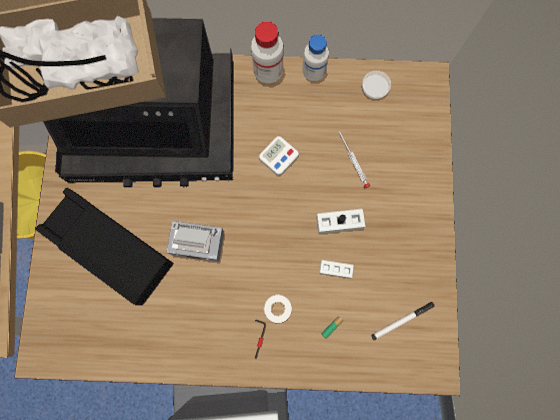

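What could be mistaken for the target: the black cell standing in the large block, top (342,220); the green cell lying loose at top (332,327); the small block at top (337,269). By the description I choose the black cell in the large block at (340,221). One close crop to check the choice.

```bash
python3 - <<'E'
import cv2,numpy as np
t=cv2.imread('pics/top0.png');s=cv2.imread('pics/scene0.png')
c=lambda i,x,y,w=66,h=50:cv2.resize(i[y-h//2:y+h//2,x-w//2:x+w//2],(400,300),interpolation=cv2.INTER_CUBIC)
cv2.imwrite('pics/crop0.png',np.vstack([np.hstack([c(t,341,221),c(t,195,241)]),np.hstack([c(s,334,260),c(s,222,206)])]))
E
```

```text
(no output)
```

View pics/crop0.png

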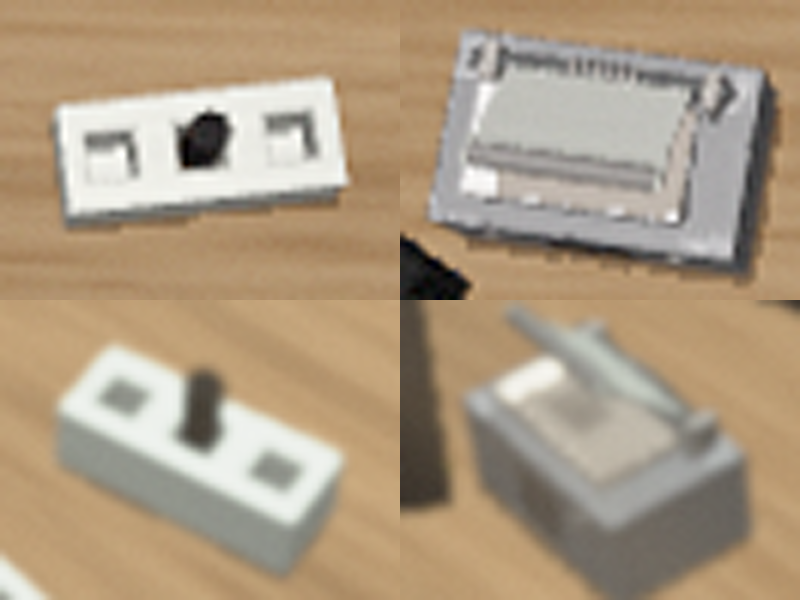

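The crop shows the black cell in the middle pocket of the large block. The box hinge lugs are on the far side, at crop (490,60) and (715,95), so its front faces the robot. The white stop is at the left (+y), near (480,180). Now fitting poses from the corners in both views.

```bash
cat >> h.py <<'E'
def R2(a): return np.array([[np.cos(a),-np.sin(a)],[np.sin(a),np.cos(a)]])
def fit(obs,x0,freez=False):
    # obs: list of (cam, local xyz, pixel)
    from scipy.optimize import least_squares
    def f(q):
        r=[]
        for p,l,uv in obs:
            X=np.r_[R2(q[2])@l[:2]+q[:2],l[2]+(q[3] if freez else 0)]
            r+=list(np.array(projx(p,X))-uv)
        return r
    s=least_squares(f,x0,x_scale=[1,1,.01]+[1]*freez,loss='soft_l1');return s.x,np.round(f(s.x),1)
def projx(p,X):
    if not p.get('fish'): return proj(p,X)
    c=np.array(p['R'])@np.array(X,float)+np.array(p['t']);r=np.hypot(c[0],c[1]);th=np.arctan2(r,c[2])
    return [p['fx']*th*c[0]/r+p['cx'],p['fy']*th*c[1]/r+p['cy']]
E
python3 - <<'E'
from h import *
T=snapshot('top');S=snapshot('scene')
f=lambda x0,y0,cx,cy:np.array([x0-33+cx*66/400,y0-25+cy/6])
# box y=+ left in top image, x=+ up
blk=[[18,46,28],[18,-46,28],[-18,-46,28],[-18,46,28]]
bt=[(57,105),(333,78),(348,185),(68,215)]
bs=[(112,45),(343,160),(290,225),(60,105)]
o=[(T,l,f(341,221,*c)) for l,c in zip(blk,bt)]+[(S,l,f(334,260,*c)) for l,c in zip(blk,bs)]
print(fit(o[:4],[503,-316,0]),fit(o,[503,-316,0]),fit(o,[503,-316,0,0],True))
bx=[[36,50,44],[36,-50,44],[-28,-50,44],[-28,50,44]]
ct=[(62,30),(368,68),(335,262),(30,218)]
o=[(T,l,f(195,241,*c)) for l,c in zip(bx,ct)]
o+=[(S,bx[3],f(222,206,65,95)),(S,bx[2],f(222,206,218,232)),(S,bx[1],f(222,206,348,155))]
print(fit(o[:4],[480,-40,0]),fit(o,[480,-40,0]),fit(o,[480,-40,0,0],True))
E
```

```text
(array([ 5.07252402e+02, -3.19568989e+02,  1.49612723e-02]), array([ 0. ,  0.3, -0.2,  0.2, -0.2, -0.1,  0.3, -0.4])) (array([ 5.07405768e+02, -3.19000050e+02,  8.76228382e-03]), array([-0.3,  0.1, -0.4,  0.3, -0.5, -0. , -0. , -0.6,  0.4,  0.3,  0.2,
       -0.1,  0.4,  0.3, -0.2,  0.6])) (array([ 5.06729106e+02, -3.19113231e+02,  8.35711367e-03,  1.77217686e+00]), array([-0.1,  0.2, -0.1,  0.5, -0.2,  0.2,  0.1, -0.5,  0.3, -0. ,  0.2,
       -0.4,  0.3, -0. , -0.3,  0.3]))
(array([ 4.86446431e+02, -2.69552235e+01, -2.21930550e-01]), array([ 0.2, -0.3, -0.1,  0. ,  0.2, -0.1, -0.4,  0.4])) (array([ 4.86711326e+02, -2.69622056e+01, -2.23505769e-01]), array([ 0.3, -0.5, -0. , -0.1,  0.2, -0.2, -0.4,  0.2, -0.3,  0.8, -0.7,
       -0. ,  0.7, -0.1])) (array([ 4.86530362e+02, -2.71410066e+01, -2.23787737e-01,  6.53212363e-01]), array([ 0.3, -0.5,  0. , -0. ,  0.2, -0.1, -0.4,  0.2, -0.4,  0.7, -0.7,
       -0.1,  0.6, -0.2]))
```

```bash
cat >> h.py <<'E'
def to(x,y,z,yaw):
    s=sense();p=s['eef_pos'];w=s['tcp_rot'][2];d=R2(-w)@(np.array([x,y])-p[:2])
    dy=(yaw-w+np.pi)%(2*np.pi)-np.pi
    print('t',round(s['time_s'],2),'at',np.round(p,1),round(w,3),'dp',np.round([d[0]/400,-d[1]/400,-(z-p[2])/400],4),'roll',round(-dy/np.pi,4))
E
python3 -c "
from h import *
to(507,-319,200,3.15)"
```

```text
t 0.9 at [229.7 499.8 194.4] 2.711 dp [-1.4848 -1.5703 -0.0139] roll -0.1398
```

Call:
{"name": "move_arm", "arguments": {
  "plan": [
    {"dp": [-0.742,-0.785,-0.1],"roll": -0.14,"hand": 1},
    {"dp": [-0.742,-0.785,-0.1],"roll": -0.14,"hand": 1},
    {"dp": [-0.742,-0.785,-0.1],"roll": -0.14,"hand": 1},
    {"dp": [-0.742,-0.785,-0.1],"roll": -0.14,"hand": 1},
    {"dp": [-0.742,-0.785,-0.1],"roll": -0.14,"hand": 1},
    {"dp": [-0.742,-0.785,-0.1],"roll": -0.14,"hand": 1},
    {"dp": [-0.742,-0.785,-0.1],"roll": -0.14,"hand": 1},
    {"dp": [-0.742,-0.785,-0.1],"roll": -0.14,"hand": 1},
    {"dp": [-0.742,-0.785,-0.1],"roll": -0.14,"hand": 1},
    {"dp": [-0.742,-0.785,-0.1],"roll": -0.14,"hand": 1}
  ]
}}

```text
time_s: 1.9
eef_pos: [370.6, 85.3, 235.2]
tcp_rot: [-3.139, 0.003, -3.141]
wrist_force: [1.2, 1.1, -0.2]
width: 85.7
grasp_force: 0.0
```

```bash
python3 -c "
from h import *
to(507,-319,170,3.15)"
```

```text
t 1.9 at [370.6  85.3 235.2] -3.141 dp [-0.3405 -1.0109  0.163 ] roll -0.0025
```

Call:
{"name": "move_arm", "arguments": {
  "plan": [
    {"dp": [-0.34,-1.0,0.16],"roll": -0.002,"hand": 1},
    {"dp": [-0.34,-1.0,0.16],"roll": -0.002,"hand": 1},
    {"dp": [-0.34,-1.0,0.16],"roll": -0.002,"hand": 1},
    {"dp": [-0.34,-1.0,0.16],"roll": -0.002,"hand": 1},
    {"dp": [-0.34,-1.0,0.16],"roll": -0.002,"hand": 1},
    {"dp": [-0.34,-1.0,0.16],"roll": -0.002,"hand": 1},
    {"dp": [-0.34,-1.0,0.16],"roll": -0.002,"hand": 1},
    {"dp": [-0.34,-1.0,0.16],"roll": -0.002,"hand": 1},
    {"dp": [-0.34,-1.0,0.16],"roll": -0.002,"hand": 1},
    {"dp": [-0.34,-1.0,0.16],"roll": -0.002,"hand": 1},
    {"dp": [-0.34,-1.0,0.16],"roll": -0.002,"hand": 1},
    {"dp": [-0.34,-1.0,0.16],"roll": -0.002,"hand": 1}
  ]
}}

```text
time_s: 3.1
eef_pos: [507.9, -306.6, 170.5]
tcp_rot: [3.141, -0.0, -3.125]
wrist_force: [-0.1, 0.1, -0.2]
width: 85.7
grasp_force: 0.0
```

```bash
python3 - <<'E'
from h import *
to(507,-319,100,3.15)
p=snapshot('wrist');p['fish']=1;save(p,'w1.png')
im=p['color'].copy()
for n,t in [('B',(507,-319,54)),('b',(507,-319,28))]: print(n,np.round(projx(p,t)))
for sx in(-18,18):
    for sy in(-46,46):
        q=R2(.01)@[sx,sy]+[507,-319.]; print(sx,sy,np.round(projx(p,[*q,28]),1))
print(p['fx'],p['cx'],p['cy'],-np.array(p['R']).T@p['t'])
for r in finder.recognise(p,'battery')[:3]: print(r['score'],np.round(r['position'],1))
E
```

```text
t 3.1 at [ 507.9 -306.6  170.5] -3.125 dp [ 0.0027 -0.0311  0.1762] roll 0.0026
B [262. 193.]
b [263. 186.]
-18 -46 [217.5 168.8]
-18 46 [308.4 169.2]
18 -46 [218.9 202.8]
18 46 [307.2 203.4]
325.19226210127806 275.62082241680946 211.4402987082712 [ 429.32835779 -307.65398223  350.30897964]
0.67 [ 504.7 -323.7   49.3]
```

View pics/w1.png

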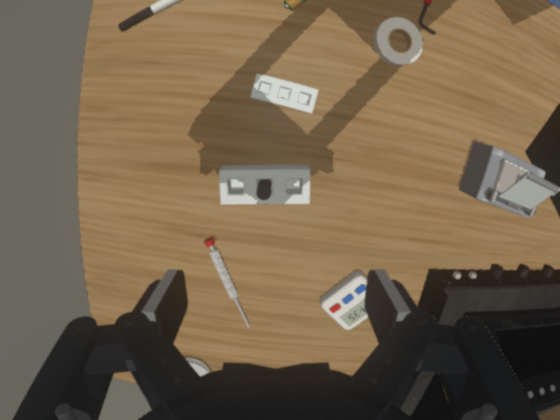

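```bash
python3 - <<'E'
import cv2
i=cv2.imread('pics/w1.png')[155:215,210:320];cv2.imwrite('pics/w1c.png',cv2.resize(i,(770,420),interpolation=cv2.INTER_CUBIC))
E
```

```text
(no output)
```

View pics/w1c.png

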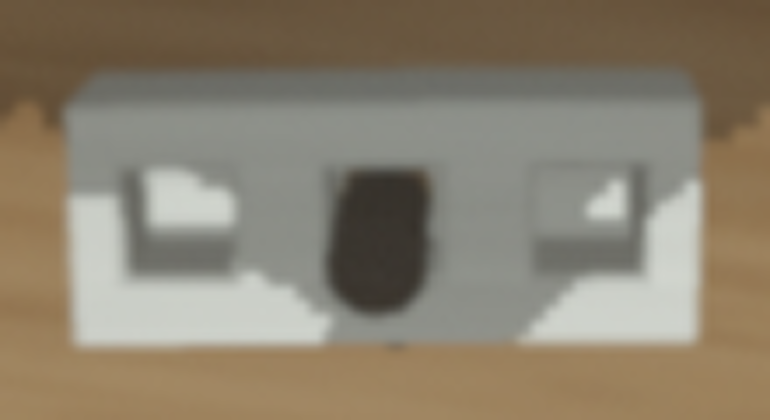

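Corners of the block's top face sit at about (219.4,170), (310,169), (310,204) and (220,204). That agrees with the fit to within 2 px (+2 mm in y, +1 mm in x), and the battery is dark at (264,188). Descending to grasp.

Call:
{"name": "move_arm", "arguments": {
  "plan": [
    {"dp": [0.0,-0.0285,0.1],"roll": 0.0025,"hand": -0.2},
    {"dp": [0.0,-0.0285,0.2],"roll": 0.0025,"hand": -0.2},
    {"dp": [0.0,-0.0285,0.2],"roll": 0.0025,"hand": -0.2},
    {"dp": [0.0,-0.0285,0.2],"roll": 0.0025,"hand": -0.2},
    {"dp": [0.0,-0.0285,0.2],"roll": 0.0025,"hand": -0.2}
  ]
}}

```text
time_s: 3.7
eef_pos: [509.4, -320.2, 93.0]
tcp_rot: [-3.139, 0.003, -3.133]
wrist_force: [0.6, -0.5, 0.5]
width: 34.3
grasp_force: 0.0
```

```bash
python3 - <<'E'
from h import *
to(507.7,-318,33,3.15)
p=snapshot('wrist');p['fish']=1;save(p,'w2.png')
for x in (507,508.5):
  for y in (-319,-317): print(x,y,np.round(projx(p,(x,y,54)),1),[np.round(projx(p,[x+a,y+b,28]),1).tolist() for a in(-18,18) for b in (-46,46)])
i=cv2.imread('pics/w2.png');cv2.imwrite('pics/w2c.png',cv2.resize(i[60:260,140:400],(780,600),interpolation=cv2.INTER_CUBIC))
E
```

```text
t 3.7 at [ 509.4 -320.2   93. ] -3.133 dp [0.0041 0.0055 0.1501] roll -0.0001
507 -319 [276.8 218.2] [[218.1, 184.7], [335.9, 185.9], [220.0, 227.8], [333.0, 228.9]]
507 -317 [279.6 218.2] [[220.6, 184.7], [338.4, 186.0], [222.4, 227.9], [335.4, 228.9]]
508.5 -319 [276.8 220.1] [[218.2, 186.6], [335.7, 187.8], [220.1, 229.5], [332.8, 230.6]]
508.5 -317 [279.6 220.2] [[220.7, 186.6], [338.2, 187.8], [222.5, 229.6], [335.2, 230.6]]
```

View pics/w2c.png

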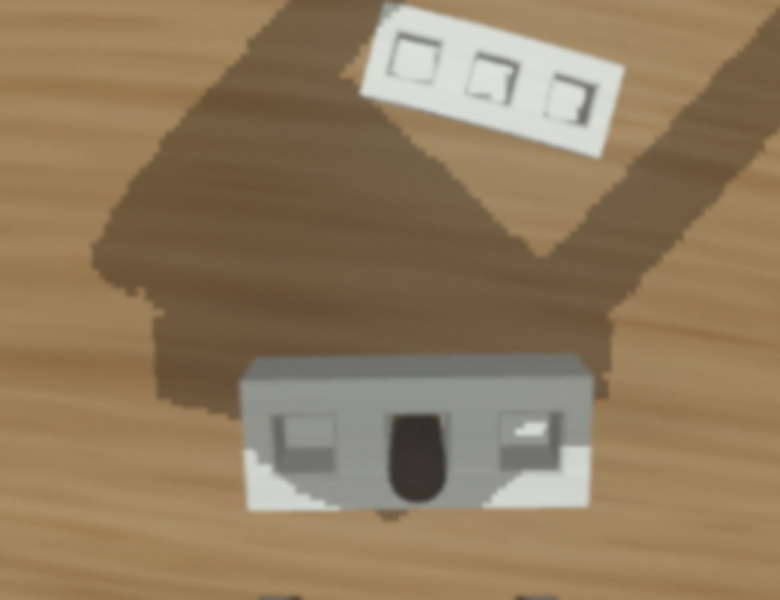

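Call:
{"name": "move_arm", "arguments": {
  "plan": [
    {"dp": [0,0,0],"roll": 0,"hand": -0.2},
    {"dp": [0,0,0],"roll": 0,"hand": -0.2}
  ]
}}

```text
time_s: 3.95
eef_pos: [508.7, -320.1, 91.9]
tcp_rot: [-3.14, 0.002, -3.134]
wrist_force: [-0.2, -0.4, -0.2]
width: 34.1
grasp_force: 0.0
```

```bash
python3 -c "
from h import *
to(508,-317.6,34,3.154)"
```

```text
t 3.95 at [ 508.7 -320.1   91.9] -3.134 dp [0.0016 0.0063 0.1447] roll -0.0015
```

Call:
{"name": "move_arm", "arguments": {
  "plan": [
    {"dp": [0.0016,0.0063,0.05],"roll": -0.0015,"hand": -0.2},
    {"dp": [0.0016,0.0063,0.1],"roll": -0.0015,"hand": -0.2},
    {"dp": [0.0016,0.0063,0.13],"roll": -0.0015,"hand": -0.2},
    {"dp": [0.0016,0.0063,0.145],"roll": -0.0015,"hand": -0.2},
    {"dp": [0.0016,0.0063,0.145],"roll": -0.0015,"hand": -0.2},
    {"dp": [0.0016,0.0063,0.145],"roll": -0.0015,"hand": -0.2},
    {"dp": [0.0016,0.0063,0.145],"roll": -0.0015,"hand": -0.5},
    {"dp": [0.0016,0.0063,0.145],"roll": -0.0015,"hand": -1},
    {"dp": [0.0016,0.0063,0.145],"roll": -0.0015,"hand": -1},
    {"dp": [0.0016,0.0063,0.145],"roll": -0.0015,"hand": -1},
    {"dp": [0.0016,0.0063,0.145],"roll": -0.0015,"hand": -1}
  ],
  "squeeze": 20
}}

```text
time_s: 5.05
eef_pos: [507.4, -317.1, 32.6]
tcp_rot: [-3.141, 0.0, -3.129]
wrist_force: [-0.1, -0.3, 0.7]
width: 0.5
grasp_force: 0.0
```

```bash
python3 -c "
from h import *
to(508,-317.6,100,3.154);s=sense();print(s['wrist_force'],s['torque'],s['width'],s['grasp_force'])"
```

```text
t 5.05 at [ 507.4 -317.1   32.6] -3.129 dp [-0.0015 -0.0012 -0.1686] roll -0.0001
[-0.06857782 -0.31188947  0.71999412] [ 0.04422787 -0.00858255 -0.02099339] 0.49283251884079304 0.0
```

```bash
python3 - <<'E'
from h import *
a=[]
for n,(x,y) in (('top',(341,221)),('scene',(334,258))):
    p=snapshot(n);save(p,n+'1.png');i=p['color'][y-37:y+38,x-50:x+50,::-1];a.append(cv2.resize(i,(400,300),interpolation=cv2.INTER_CUBIC))
p=snapshot('wrist');save(p,'w3.png');i=p['color'][150:300,180:380,::-1];a.append(cv2.resize(i,(800,300)[:2]) if 0 else cv2.resize(i,(400,300)))
a.append(a[-1]*0)
cv2.imwrite('pics/c3.png',np.vstack([np.hstack(a[:2]),np.hstack(a[2:])]))
E
```

```text
(no output)
```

View pics/c3.png

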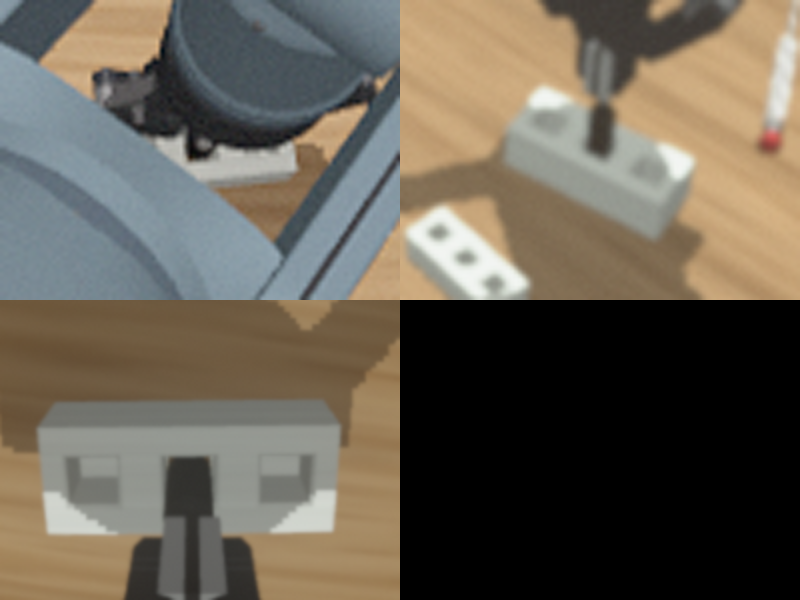

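```bash
python3 - <<'E'
from h import *
S=snapshot('scene');W=snapshot('wrist');W['fish']=1
t=sense()['eef_pos'];print(t)
o=lambda u,k: [(round((u[0]-(284 if k else 180))*(4 if k else 2)),round((u[1]-(221 if k else 150))*(4 if k else 2)))]
for X in (t,t+[0,0,20],t+[0,0,40],(507.7,-317.5,54),(507.7,-317.5,28),t+[20,0,0]):
    print(np.round(X),'scenecrop',o(projx(S,X),1),'wristcrop',o(projx(W,X),0))
print(-np.array(W['R']).T@W['t'], -np.array(S['R']).T@S['t'])
E
```

```text
[ 507.33343501 -317.13275017   32.39979914]
[ 507. -317.   32.] scenecrop [(198, 138)] wristcrop [(190, 187)]
[ 507. -317.   52.] scenecrop [(200, 112)] wristcrop [(189, 216)]
[ 507. -317.   72.] scenecrop [(203, 85)] wristcrop [(189, 252)]
[ 508. -318.   54.] scenecrop [(201, 110)] wristcrop [(188, 220)]
[ 508. -318.   28.] scenecrop [(198, 144)] wristcrop [(188, 182)]
[ 527. -317.   32.] scenecrop [(217, 115)] wristcrop [(189, 245)]
[ 428.7438769  -317.77120323  212.17707368] [ -39.25482519 -593.72155982  719.14384084]
```

The view shows the shut fingertips standing above the battery, at crop (190,218), well above the height the TCP reading implies. I'll measure the tip offset by touching the battery top gently with the shut fingers.

Call:
{"name": "move_arm", "arguments": {
  "plan": [
    {"dp": [0,0,0.01],"roll": 0,"hand": -1},
    {"dp": [0,0,0.015],"roll": 0,"hand": -1},
    {"dp": [0,0,0.015],"roll": 0,"hand": -1}
  ]
}}

```text
time_s: 5.6
eef_pos: [507.0, -316.8, 25.8]
tcp_rot: [3.141, -0.001, -3.129]
wrist_force: [0.1, 0.7, 0.4]
width: 0.2
grasp_force: 0.0
```

```bash
python3 -c "
from h import *
to(508,-317.6,100,3.154);s=sense();print(s['wrist_force'])
a=[]
p=snapshot('scene');save(p,'s4.png');a.append(cv2.resize(p['color'][225:285,304:364,::-1],(400,400),interpolation=cv2.INTER_CUBIC))
p=snapshot('wrist');save(p,'w4.png');a.append(cv2.resize(p['color'][200:300,226:326,::-1],(400,400),interpolation=cv2.INTER_CUBIC))
cv2.imwrite('pics/c4.png',np.hstack(a))"
```

```text
t 5.6 at [ 507.  -316.8   25.8] -3.129 dp [-0.0025 -0.002  -0.1855] roll -0.0001
[0.1182474  0.66257399 0.41802661]
```

View pics/c4.png

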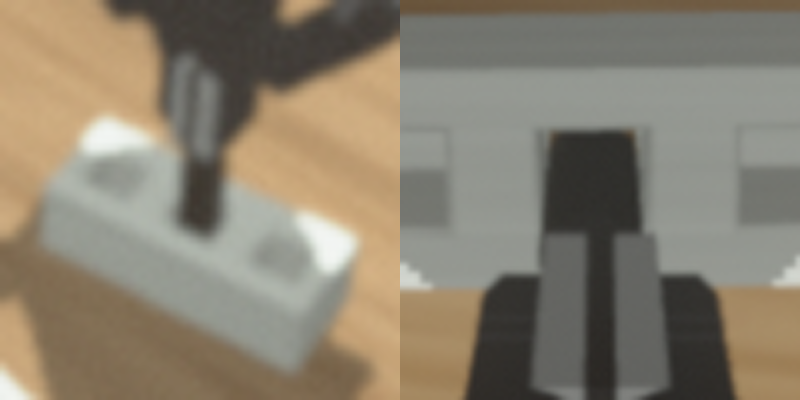

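Call:
{"name": "move_arm", "arguments": {
  "plan": [
    {"dp": [0,0,0.005],"roll": 0,"hand": -1},
    {"dp": [0,0,0.01],"roll": 0,"hand": -1},
    {"dp": [0,0,0.01],"roll": 0,"hand": -1}
  ]
}}

```text
time_s: 6.0
eef_pos: [507.1, -316.9, 22.0]
tcp_rot: [3.141, -0.0, -3.129]
wrist_force: [-0.4, 0.9, -0.4]
width: -0.1
grasp_force: 0.0
```

```bash
python3 - <<'E'
from h import *
from scipy.optimize import brentq
S=snapshot('scene');W=snapshot('wrist');W['fish']=1
for z in (25.8,):
  for x in (496,507):
    print(x,brentq(lambda h:proj(S,[x,-317,h])[1]-248.2,0,120))
print(sense()['eef_pos'],sense()['wrist_force'])
g=cv2.cvtColor(W['color'],cv2.COLOR_RGB2GRAY)
print(g[245:275,268],g[245:275,284])
t=sense()['eef_pos']
for h in (20,40,45,50,55,60): print(h,projx(W,[496,t[1],h]),projx(W,[507,t[1],h]))
E
```

```text
496 64.96513143281976
507 55.13669587751959
[ 507.30778115 -317.10450777   22.33866236] [-0.1326856  -0.37626755 -0.08832114]
[ 49  50  49  49  49  49  50  50  48  49  48  49  58  79  96 101 102 101
 101 102 102 101 101 101 101 101 100 101 101 101] [ 49  50  49  49  49  50  48  48  48  48  48  50  57  78  95 101 102 101
 101 101 101 101 101 100 102 100 101 101 101 101]
20 [np.float64(274.9071513143093), np.float64(224.62480712438892)] [np.float64(274.67429290174726), np.float64(241.56316696032349)]
40 [np.float64(274.85398810532126), np.float64(237.49088710134944)] [np.float64(274.59949744885347), np.float64(255.85613398573582)]
45 [np.float64(274.8390193208854), np.float64(241.14387132266518)] [np.float64(274.5785714358769), np.float64(259.8901807588995)]
50 [np.float64(274.8232832947135), np.float64(244.99880305348904)] [np.float64(274.55663818914513), np.float64(264.13532674550714)]
55 [np.float64(274.80672472737166), np.float64(249.0717257118486)] [np.float64(274.53363199498403), np.float64(268.6070200430403)]
60 [np.float64(274.78928357533323), np.float64(253.38027468992271)] [np.float64(274.5094824301206), np.float64(273.32205820071175)]
```

Call:
{"name": "move_arm", "arguments": {
  "plan": [
    {"dp": [0,0,0.004],"roll": 0,"hand": -1},
    {"dp": [0,0,0.008],"roll": 0,"hand": -1},
    {"dp": [0,0,0.008],"roll": 0,"hand": -1}
  ]
}}

```text
time_s: 6.4
eef_pos: [507.2, -317.0, 18.9]
tcp_rot: [3.141, -0.0, -3.129]
wrist_force: [-0.4, 0.8, 0.3]
width: -0.2
grasp_force: 0.0
```

Call:
{"name": "move_arm", "arguments": {
  "plan": [
    {"dp": [0,0,0.004],"roll": 0,"hand": -1},
    {"dp": [0,0,0.008],"roll": 0,"hand": -1},
    {"dp": [0,0,0.008],"roll": 0,"hand": -1}
  ]
}}

```text
time_s: 6.7
eef_pos: [507.8, -317.6, 16.7]
tcp_rot: [-3.141, 0.001, -3.129]
wrist_force: [-0.1, -0.2, 4.8]
width: 0.4
grasp_force: 2.3
```

The shut tips touched the battery top at TCP z ≈ 17, so they sit about 37 mm behind the reported TCP. I'll re-grasp with that offset.

Call:
{"name": "move_arm", "arguments": {
  "plan": [
    {"dp": [0,0,-0.03],"roll": 0,"hand": -1},
    {"dp": [0,0,-0.05],"roll": 0,"hand": -0.2},
    {"dp": [0,0,-0.05],"roll": 0,"hand": -0.2},
    {"dp": [0,0,-0.05],"roll": 0,"hand": -0.2},
    {"dp": [0,0,-0.05],"roll": 0,"hand": -0.2},
    {"dp": [0,0,-0.03],"roll": 0,"hand": -0.2},
    {"dp": [0,0,0.0],"roll": 0,"hand": -0.2},
    {"dp": [0,0,0.03],"roll": 0,"hand": -0.2},
    {"dp": [0,0,0.045],"roll": 0,"hand": -0.2},
    {"dp": [0,0,0.045],"roll": 0,"hand": -0.2}
  ]
}}

```text
time_s: 7.7
eef_pos: [506.3, -316.2, -3.9]
tcp_rot: [3.139, -0.003, -3.13]
wrist_force: [0.0, 0.5, -0.2]
width: 34.0
grasp_force: 0.0
```

Call:
{"name": "move_arm", "arguments": {
  "plan": [
    {"dp": [0,0,0.003],"roll": 0,"hand": -0.6},
    {"dp": [0,0,0.003],"roll": 0,"hand": -1},
    {"dp": [0,0,0.003],"roll": 0,"hand": -1},
    {"dp": [0,0,0.003],"roll": 0,"hand": -1},
    {"dp": [0,0,0.003],"roll": 0,"hand": -1}
  ],
  "squeeze": 25
}}

```text
time_s: 8.2
eef_pos: [507.5, -317.3, -2.9]
tcp_rot: [-3.141, 0.0, -3.129]
wrist_force: [0.8, -0.3, -0.3]
width: 13.5
grasp_force: 28.1
```

Call:
{"name": "move_arm", "arguments": {
  "plan": [
    {"dp": [0,0,-0.02],"roll": 0,"hand": -1},
    {"dp": [0,0,-0.05],"roll": 0,"hand": -1},
    {"dp": [0,0,-0.1],"roll": 0,"hand": -1},
    {"dp": [0,0,-0.2],"roll": 0,"hand": -1},
    {"dp": [0,0,-0.3],"roll": 0,"hand": -1},
    {"dp": [0,0,-0.3],"roll": 0,"hand": -1},
    {"dp": [0,0,-0.3],"roll": 0,"hand": -1}
  ]
}}

```text
time_s: 8.9
eef_pos: [508.1, -317.7, 119.2]
tcp_rot: [-3.139, 0.003, -3.129]
wrist_force: [0.0, 0.4, -1.6]
width: 13.5
grasp_force: 28.2
```

```bash
python3 -c "
from h import *
to(418.3,-11.5,116,2.918)"
```

```text
t 8.9 at [ 508.1 -317.7  119.2] -3.129 dp [0.2152 0.7682 0.008 ] roll 0.0751
```

Call:
{"name": "move_arm", "arguments": {
  "plan": [
    {"dp": [0.215,0.768,0.01],"roll": 0.075,"hand": -1},
    {"dp": [0.215,0.768,0.01],"roll": 0.075,"hand": -1},
    {"dp": [0.215,0.768,0.01],"roll": 0.075,"hand": -1},
    {"dp": [0.215,0.768,0.01],"roll": 0.075,"hand": -1},
    {"dp": [0.215,0.768,0.01],"roll": 0.075,"hand": -1},
    {"dp": [0.215,0.768,0.01],"roll": 0.075,"hand": -1},
    {"dp": [0.215,0.768,0.01],"roll": 0.075,"hand": -1},
    {"dp": [0.215,0.768,0.01],"roll": 0.075,"hand": -1},
    {"dp": [0.215,0.768,0.01],"roll": 0.075,"hand": -1},
    {"dp": [0.215,0.768,0.01],"roll": 0.075,"hand": -1}
  ]
}}

```text
time_s: 9.9
eef_pos: [418.0, -12.0, 112.6]
tcp_rot: [-3.141, -0.0, 2.917]
wrist_force: [0.2, -0.5, 0.1]
width: 13.4
grasp_force: 28.2
```

```bash
python3 - <<'E'
from h import *
s=sense();print(s['eef_pos'],s['tcp_rot'],s['width'])
W=snapshot('wrist');W['fish']=1;save(W,'w5.png')
for n,l in dict(c36p=(36,50,44),c36m=(36,-50,44),c28m=(-28,-50,44),c28p=(-28,50,44),e1=(-10,30,89),e2=(-10,-30,89),fl=(-18,0,50)).items():
    X=[*(R2(-.2235)@l[:2]+[486.6,-27]),l[2]];print(n,np.round(projx(W,X),1))
cv2.imwrite('pics/c5.png',cv2.resize(W['color'][150:350,150:410,::-1],(780,600),interpolation=cv2.INTER_CUBIC))
E
```

```text
[417.99335452 -11.95683258 112.58499046] [-3.14123935e+00 -1.90253287e-04  2.91739470e+00] 13.386216125754089
c36p [328.4 316.6]
c36m [222.4 316.5]
c28m [217.  256.2]
c28p [333.9 256.2]
e1 [315.4 303.8]
e2 [235.5 303.7]
fl [275.4 270.4]
```

View pics/c5.png

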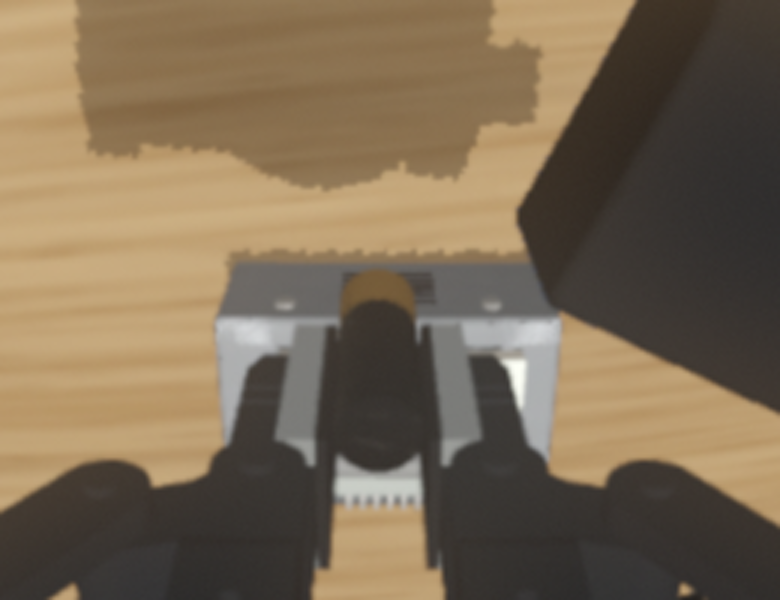

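The view shows the battery held straight between the pads, centred at about column 276, with its foot at (276,245). The box's front top corners are at (222,256) and (337,256), about 4 px to the +y side of the hand. The white stop shows at (325.7, 269–285), and a dark slab is on the right from (323,222). Now computing the box shift, the stop, and the slab height.

```bash
python3 - <<'E'
from h import *
from scipy.optimize import least_squares
W=snapshot('wrist');W['fish']=1;S=snapshot('scene');T=snapshot('top')
print(fit([(W,(-28,-50,44),(222.3,256)),(W,(-28,50,44),(337,256.3))],[486,-27,-.22]))
def wz(u,v,z):
    return least_squares(lambda q:np.array(projx(W,[q[0],q[1],z]))-[u,v],[450,0]).x
B=np.array([487.4,-23.5])
for uv in [(325.7,269.5),(325.7,285),(318.5,285)]: print(uv,R2(.2235)@(wz(*uv,56)-B))
tri=lambda o:(lambda r:(np.round(r.x),round(r.cost,1)))(least_squares(lambda X:np.concatenate([np.array(projx(p,X))-uv for p,uv in o]),[400,100,50]))
for w in ((323.3,221.7),(336.7,251.7)):
  for s in ((196,211),(151,218),(193,185)):
    for t in ((172,265),(140,302)): print(w,s,t,tri([(W,w),(S,s),(T,t)]))
for s in ((196,211),(151,218),(189,143),(149,160)):
  for t in ((172,265),(140,302),(70,190),(38,228)): print(s,t,tri([(S,s),(T,t)]))
E
```

```text
(array([ 4.87448607e+02, -2.36929243e+01, -2.27654511e-01]), array([-1. ,  0. ,  1.1,  0.1]))
(325.7, 269.5) [-21.57944225  37.83619499]
(325.7, 285) [-6.53411378 38.84812318]
(318.5, 285) [-6.68781812 32.65835483]
(323.3, 221.7) (196, 211) (172, 265) (array([449.,  26.,  16.]), np.float64(1.2))
(323.3, 221.7) (196, 211) (140, 302) (array([418.,  25.,  78.]), np.float64(821.9))
(323.3, 221.7) (151, 218) (172, 265) (array([424.,  25.,  64.]), np.float64(784.5))
(323.3, 221.7) (151, 218) (140, 302) (array([400.,  23., 121.]), np.float64(1124.7))
(323.3, 221.7) (193, 185) (172, 265) (array([428.,  20.,  80.]), np.float64(152.5))
(323.3, 221.7) (193, 185) (140, 302) (array([399.,  18., 141.]), np.float64(576.9))
(336.7, 251.7) (196, 211) (172, 265) (array([465.,  29.,  32.]), np.float64(122.3))
(336.7, 251.7) (196, 211) (140, 302) (array([430.,  27.,  99.]), np.float64(1122.7))
(336.7, 251.7) (151, 218) (172, 265) (array([437.,  27.,  84.]), np.float64(1085.4))
(336.7, 251.7) (151, 218) (140, 302) (array([406.,  23., 148.]), np.float64(1540.6))
(336.7, 251.7) (193, 185) (172, 265) (array
[... 516 characters left out ...]
), np.float64(5.4))
(151, 218) (70, 190) (array([ 696.,  437., -405.]), np.float64(643.9))
(151, 218) (38, 228) (array([ 634.,  498., -407.]), np.float64(16.0))
(189, 143) (172, 265) (array([423., -24., 243.]), np.float64(2.9))
(189, 143) (140, 302) (array([393.,  10., 239.]), np.float64(532.1))
(189, 143) (70, 190) (array([614., 212.,  45.]), np.float64(2.6))
(189, 143) (38, 228) (array([570., 257.,  43.]), np.float64(494.1))
(149, 160) (172, 265) (array([402.,   2., 212.]), np.float64(462.0))
(149, 160) (140, 302) (array([371.,  37., 208.]), np.float64(0.0))
(149, 160) (70, 190) (array([598., 259.,  -9.]), np.float64(497.5))
(149, 160) (38, 228) (array([551., 305., -12.]), np.float64(2.5))
```

```bash
cat >> h.py <<'E'
BX=np.array([487.4,-23.6]);BA=-.225
def box(*tg):
    s=sense();p=s['eef_pos'];b=R2(-BA)@(p[:2]-BX);f=R2(-BA)@s['wrist_force'][:2]
    print('t',round(s['time_s'],2),'box',np.round(b,2),'foot',round(p[2]+6.9,2),'yawerr',round((s['tcp_rot'][2]-BA)%(2*np.pi)-np.pi,4),'F',np.round([*f,s['wrist_force'][2]],2),'w',np.round(s['width'],1),np.round(s['grasp_force'],1),'rot',np.round(s['tcp_rot'][:2],3))
    if tg: print('dp',np.round([-(tg[0]-b[0])/400,(tg[1]-b[1])/400,-(tg[2]-p[2]-6.9)/400],4))
E
python3 -c "
from h import *
box(-35,-1,53)"
```

```text
t 10.1 box [-70.37  -4.14] foot 119.53 yawerr -0.0001 F [-0.7   0.24 -0.58] w 13.5 28.2 rot [-3.142 -0.   ]
dp [-0.0884  0.0078  0.1663]
```

Call:
{"name": "move_arm", "arguments": {
  "plan": [
    {"dp": [0,0.008,0.08],"roll": 0,"hand": -1},
    {"dp": [0,0.008,0.14],"roll": 0,"hand": -1},
    {"dp": [0,0.008,0.166],"roll": 0,"hand": -1},
    {"dp": [-0.03,0.008,0.166],"roll": 0,"hand": -1},
    {"dp": [-0.06,0.008,0.166],"roll": 0,"hand": -1},
    {"dp": [-0.085,0.008,0.166],"roll": 0,"hand": -1},
    {"dp": [-0.085,0.008,0.166],"roll": 0,"hand": -1},
    {"dp": [-0.085,0.008,0.166],"roll": 0,"hand": -1}
  ],
  "squeeze": 35
}}

```text
time_s: 10.9
eef_pos: [452.1, -15.6, 46.9]
tcp_rot: [-3.142, 0.001, 2.918]
wrist_force: [-0.6, -0.5, 0.1]
width: 13.0
grasp_force: 36.8
```

```bash
python3 -c "
from h import *
box(0,-1,53)"
```

```text
t 10.9 box [-36.2   -0.07] foot 53.78 yawerr 0.0016 F [-0.49 -0.67  0.11] w 13.0 36.8 rot [-3.142e+00  1.000e-03]
dp [-0.0905 -0.0023  0.002 ]
```

Now push the flap back to the half-way point and check the force.

Call:
{"name": "move_arm", "arguments": {
  "plan": [
    {"dp": [-0.03,-0.002,0.002],"roll": 0,"hand": -1},
    {"dp": [-0.045,-0.002,0.002],"roll": 0,"hand": -1},
    {"dp": [-0.055,-0.002,0.002],"roll": 0,"hand": -1},
    {"dp": [-0.065,-0.002,0.002],"roll": 0,"hand": -1},
    {"dp": [-0.065,-0.002,0.002],"roll": 0,"hand": -1}
  ]
}}

```text
time_s: 11.4
eef_pos: [476.8, -21.9, 45.4]
tcp_rot: [3.141, -0.0, 2.918]
wrist_force: [-3.0, 1.8, -0.6]
width: 13.3
grasp_force: 38.5
```

```bash
python3 -c "
from h import *
box(0,-1,53)"
```

```text
t 11.4 box [-10.71  -0.68] foot 52.31 yawerr 0.0015 F [-3.37  1.13 -0.56] w 13.3 38.5 rot [ 3.141 -0.   ]
dp [-0.0268 -0.0008 -0.0017]
```

Call:
{"name": "move_arm", "arguments": {
  "plan": [
    {"dp": [-0.01,0,-0.0015],"roll": 0,"hand": -1},
    {"dp": [-0.02,0,-0.0015],"roll": 0,"hand": -1},
    {"dp": [-0.027,0,-0.0015],"roll": 0,"hand": -1},
    {"dp": [-0.027,0,-0.0015],"roll": 0,"hand": -1},
    {"dp": [-0.027,0,-0.0015],"roll": 0,"hand": -1}
  ]
}}

```text
time_s: 11.9
eef_pos: [487.2, -24.3, 46.2]
tcp_rot: [3.142, -0.0, 2.918]
wrist_force: [-2.4, 2.2, -0.3]
width: 13.0
grasp_force: 38.7
```

```bash
python3 -c "
from h import *
box(0,3,53)"
```

```text
t 11.9 box [-0.08 -0.74] foot 53.07 yawerr 0.0016 F [-2.88  1.64 -0.29] w 13.0 38.7 rot [ 3.142 -0.   ]
dp [-0.0002  0.0093  0.0002]
```

Call:
{"name": "move_arm", "arguments": {
  "plan": [
    {"dp": [0,0.0025,0],"roll": 0,"hand": -1},
    {"dp": [0,0.005,0],"roll": 0,"hand": -1},
    {"dp": [0,0.0075,0],"roll": 0,"hand": -1},
    {"dp": [0,0.0075,0],"roll": 0,"hand": -1}
  ]
}}

```text
time_s: 12.3
eef_pos: [487.8, -21.6, 46.2]
tcp_rot: [-3.141, -0.0, 2.918]
wrist_force: [-4.5, -1.3, 0.3]
width: 13.2
grasp_force: 38.2
```

```bash
python3 -c "
from h import *
box()"
```

```text
t 12.3 box [-0.09  2.05] foot 53.12 yawerr 0.0016 F [-4.07 -2.29  0.27] w 13.2 38.2 rot [-3.141 -0.   ]
```

Call:
{"name": "move_arm", "arguments": {
  "plan": [
    {"dp": [0,0.0025,0],"roll": 0,"hand": -1},
    {"dp": [0,0.005,0],"roll": 0,"hand": -1},
    {"dp": [0,0.005,0],"roll": 0,"hand": -1}
  ]
}}

```text
time_s: 12.6
eef_pos: [488.3, -19.5, 46.2]
tcp_rot: [-3.141, 0.0, 2.918]
wrist_force: [-4.9, -1.6, -0.4]
width: 12.9
grasp_force: 38.2
```

```bash
python3 -c "
from h import *
box()"
```

```text
t 12.6 box [-0.04  4.19] foot 53.14 yawerr 0.0017 F [-4.44 -2.65 -0.36] w 12.9 38.2 rot [-3.141  0.   ]
```

Steady friction only; continuing.

Call:
{"name": "move_arm", "arguments": {
  "plan": [
    {"dp": [0,0.0025,0],"roll": 0,"hand": -1},
    {"dp": [0,0.005,0],"roll": 0,"hand": -1},
    {"dp": [0,0.005,0],"roll": 0,"hand": -1}
  ]
}}

```text
time_s: 12.9
eef_pos: [488.5, -19.0, 46.3]
tcp_rot: [-3.139, -0.0, 2.919]
wrist_force: [-5.9, -7.1, 0.5]
width: 12.9
grasp_force: 38.3
```

```bash
python3 -c "
from h import *
box()"
```

```text
t 12.9 box [0.03 4.69] foot 53.18 yawerr 0.0026 F [-4.2  -8.26  0.54] w 12.9 38.3 rot [-3.139 -0.   ]
```

Call:
{"name": "move_arm", "arguments": {
  "plan": [
    {"dp": [0,-0.004,0],"roll": 0,"hand": -1},
    {"dp": [0,-0.008,0],"roll": 0,"hand": -1},
    {"dp": [0,-0.008,0],"roll": 0,"hand": -1},
    {"dp": [0,-0.008,0.003],"roll": 0,"hand": -1},
    {"dp": [0,-0.008,0.006],"roll": 0,"hand": -1},
    {"dp": [0,-0.008,0.009],"roll": 0,"hand": -1},
    {"dp": [0,-0.008,0.009],"roll": 0,"hand": -1}
  ]
}}

```text
time_s: 13.6
eef_pos: [487.8, -20.4, 42.3]
tcp_rot: [3.141, -0.0, 2.918]
wrist_force: [-2.5, 2.3, -0.3]
width: 13.0
grasp_force: 38.6
```

```bash
python3 -c "
from h import *
box(0,3,45)"
```

```text
t 13.6 box [-0.28  3.25] foot 49.25 yawerr 0.0017 F [-2.97  1.66 -0.29] w 13.0 38.6 rot [ 3.141 -0.   ]
dp [-0.0007 -0.0006  0.0106]
```

Call:
{"name": "move_arm", "arguments": {
  "plan": [
    {"dp": [0,0,0.004],"roll": 0,"hand": -1},
    {"dp": [0,0,0.008],"roll": 0,"hand": -1},
    {"dp": [0,0,0.012],"roll": 0,"hand": -1},
    {"dp": [0,0,0.012],"roll": 0,"hand": -1}
  ]
}}

```text
time_s: 14.0
eef_pos: [487.8, -20.6, 37.5]
tcp_rot: [3.142, -0.001, 2.918]
wrist_force: [-2.0, 3.8, -1.4]
width: 13.2
grasp_force: 38.7
```

```bash
python3 -c "
from h import *
box(0,3,30)"
```

```text
t 14.0 box [-0.29  3.01] foot 44.41 yawerr 0.0016 F [-2.75  3.28 -1.4 ] w 13.2 38.7 rot [ 3.142e+00 -1.000e-03]
dp [-0.0007 -0.      0.036 ]
```

Call:
{"name": "move_arm", "arguments": {
  "plan": [
    {"dp": [0,0.002,0],"roll": 0,"hand": -1},
    {"dp": [0,0.002,0.006],"roll": 0,"hand": -1},
    {"dp": [0,0.002,0.012],"roll": 0,"hand": -1},
    {"dp": [0,0.002,0.018],"roll": 0,"hand": -1},
    {"dp": [0,0.002,0.018],"roll": 0,"hand": -1}
  ]
}}

```text
time_s: 14.5
eef_pos: [487.9, -20.1, 30.3]
tcp_rot: [-3.141, -0.001, 2.918]
wrist_force: [-2.9, -1.2, 0.7]
width: 12.9
grasp_force: 38.1
```

```bash
python3 -c "
from h import *
box(0,3,29)"
```

```text
t 14.5 box [-0.3   3.55] foot 37.17 yawerr 0.0015 F [-2.54 -1.85  0.66] w 12.9 38.1 rot [-3.141e+00 -1.000e-03]
dp [-0.0008 -0.0014  0.0204]
```

Call:
{"name": "move_arm", "arguments": {
  "plan": [
    {"dp": [0,-0.0005,0.006],"roll": 0,"hand": -1},
    {"dp": [0,-0.0005,0.012],"roll": 0,"hand": -1},
    {"dp": [0,-0.0005,0.018],"roll": 0,"hand": -1},
    {"dp": [0,-0.0005,0.018],"roll": 0,"hand": -1}
  ]
}}

```text
time_s: 14.9
eef_pos: [487.7, -19.8, 22.9]
tcp_rot: [3.141, -0.001, 2.918]
wrist_force: [-3.8, 0.5, 0.1]
width: 13.3
grasp_force: 36.9
```

```bash
python3 -c "
from h import *
box(0,3,29)"
```

```text
t 14.9 box [-0.52  3.81] foot 29.78 yawerr 0.0016 F [-3.83 -0.39  0.11] w 13.3 36.9 rot [ 3.141e+00 -1.000e-03]
dp [-0.0013 -0.002   0.002 ]
```

Call:
{"name": "move_arm", "arguments": {
  "plan": [
    {"dp": [0,0,0],"roll": 0,"hand": -0.5},
    {"dp": [0,0,0],"roll": 0,"hand": -0.5},
    {"dp": [0,0,0],"roll": 0,"hand": -0.4},
    {"dp": [0,0,0],"roll": 0,"hand": -0.4},
    {"dp": [0,0,0],"roll": 0,"hand": -0.4}
  ],
  "squeeze": 20
}}

```text
time_s: 15.4
eef_pos: [488.2, -20.1, 23.4]
tcp_rot: [-3.142, 0.0, 2.918]
wrist_force: [-3.0, -0.8, -0.5]
width: 25.6
grasp_force: 0.0
```

```bash
python3 - <<'E'
from h import *
box(0,3,29)
a=[]
p=snapshot('wrist');save(p,'w6.png');a.append(cv2.resize(p['color'][200:320,196:356,::-1],(400,300),interpolation=cv2.INTER_CUBIC))
p=snapshot('scene');save(p,'s6.png');a.append(cv2.resize(p['color'][170:230,182:262,::-1],(400,300),interpolation=cv2.INTER_CUBIC))
cv2.imwrite('pics/c6.png',np.hstack(a))
W=p
E
```

```text
t 15.4 box [-0.02  3.58] foot 30.34 yawerr 0.0015 F [-2.73 -1.49 -0.51] w 25.6 0.0 rot [-3.142  0.   ]
dp [-0.     -0.0015  0.0034]
```

View pics/c6.png

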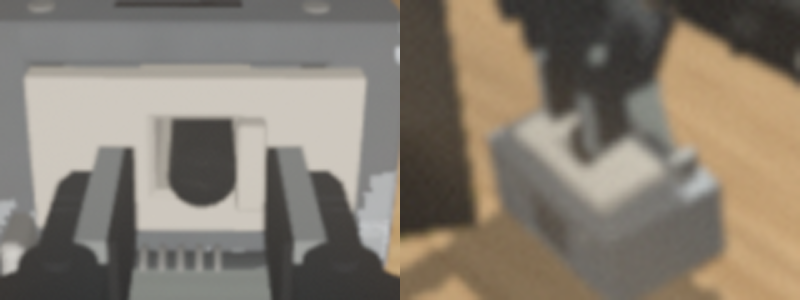

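The wrist view shows the battery in the well between the open fingers, its top's far edge at (277,283), with the stop to its right and the flap held back. Checking from the numbers whether the battery is home.

```bash
python3 - <<'E'
from h import *
p=snapshot('wrist');p['fish']=1
for z in (60,65,70,80): print(z,[np.round(projx(p,[*(R2(BA)@[x,3.3]+BX),z]),1).tolist() for x in (-7,7)])
print('well edges',[np.round(projx(p,[*(R2(BA)@[x,y]+BX),50]),1).tolist() for x,y in ((-8.5,3.3),(-10,3.3),(-18,-31.7),(-18,38.3))])
print('obs flange front y~',200+70/2.5,'well front row',200+116/2.5,'flange cols',196+25/2.5,196+365/2.5)
E
```

```text
60 [[273.8, 260.3], [273.8, 284.7]]
65 [[273.8, 264.9], [273.8, 289.8]]
70 [[273.7, 269.9], [273.7, 295.2]]
80 [[273.6, 280.7], [273.6, 306.9]]
well edges [[273.9, 249.0], [273.9, 246.4], [205.9, 231.5], [342.1, 231.9]]
obs flange front y~ 228.0 well front row 246.4 flange cols 206.0 342.0
```

The battery is home: its top edge is at row 283, against 284.7 predicted for a home battery. Retreating along −x so the flap eases shut against the fingers.

Call:
{"name": "move_arm", "arguments": {
  "plan": [
    {"dp": [0,0,-0.012],"roll": 0,"hand": -0.4},
    {"dp": [0,0,-0.025],"roll": 0,"hand": -0.4},
    {"dp": [0,0,-0.025],"roll": 0,"hand": -0.4},
    {"dp": [0.01,0,-0.025],"roll": 0,"hand": -0.4},
    {"dp": [0.02,0,-0.025],"roll": 0,"hand": -0.4},
    {"dp": [0.03,0,-0.025],"roll": 0,"hand": -0.4},
    {"dp": [0.04,0,-0.025],"roll": 0,"hand": -0.4},
    {"dp": [0.05,0,-0.025],"roll": 0,"hand": -0.4},
    {"dp": [0.06,0,-0.025],"roll": 0,"hand": -0.4},
    {"dp": [0.07,0,-0.025],"roll": 0,"hand": -0.4},
    {"dp": [0.09,0,-0.025],"roll": 0,"hand": -0.4},
    {"dp": [0.12,0,-0.025],"roll": 0,"hand": -0.4},
    {"dp": [0.16,0,-0.025],"roll": 0,"hand": -0.4},
    {"dp": [0.2,0,-0.08],"roll": 0,"hand": -0.4},
    {"dp": [0.2,0,-0.2],"roll": 0,"hand": -0.4},
    {"dp": [0.2,0,-0.2],"roll": 0,"hand": -0.4},
    {"dp": [0.2,0,-0.2],"roll": 0,"hand": -0.4}
  ]
}}

```text
time_s: 17.25
eef_pos: [411.0, -2.6, 104.6]
tcp_rot: [-3.141, 0.004, 2.918]
wrist_force: [-0.5, 0.1, -1.4]
width: 25.4
grasp_force: 0.0
```

```bash
python3 - <<'E'
from h import *
box()
p=snapshot('scene');q=cv2.imread('pics/scene0.png')[:,:,::-1].astype(int)
d=np.abs(p['color'].astype(int)-q).sum(2)
for n,(u,v) in dict(box=(222,206),block=(334,260),timer=(326,204),tape=(231,282),driver=(380,240)).items():
    print(n,d[v-25:v+25,u-28:u+28].mean().round(1),(d[v-25:v+25,u-28:u+28]>90).sum())
v,u=np.where(d[165:235,190:255]>90);print(list(zip(u+190,v+165))[:40])
for t in ('flap','battery','battery_box'):
    for r in finder.recognise(p,t)[:3]: print(t,round(r['score'],2),np.round(r['position']),np.round(proj(p,r['position'])))
E
```

```text
t 17.25 box [-79.15   3.44] foot 111.5 yawerr 0.0016 F [-0.48 -0.03 -1.4 ] w 25.4 0.0 rot [-3.141  0.004]
box 8.8 67
block 12.8 90
timer 3.4 0
tape 4.2 17
driver 3.5 0
[(np.int64(190), np.int64(165)), (np.int64(191), np.int64(165)), (np.int64(192), np.int64(165)), (np.int64(193), np.int64(165)), (np.int64(194), np.int64(165)), (np.int64(195), np.int64(165)), (np.int64(196), np.int64(165)), (np.int64(197), np.int64(165)), (np.int64(190), np.int64(166)), (np.int64(191), np.int64(166)), (np.int64(192), np.int64(166)), (np.int64(193), np.int64(166)), (np.int64(194), np.int64(166)), (np.int64(195), np.int64(166)), (np.int64(196), np.int64(166)), (np.int64(197), np.int64(166)), (np.int64(190), np.int64(167)), (np.int64(191), np.int64(167)), (np.int64(192), np.int64(167)), (np.int64(193), np.int64(167)), (np.int64(194), np.int64(167)), (np.int64(195), np.int64(167)), (np.int64(196), np.int64(167)), (np.int64(197), np.int64(167)), (np.int64(190), np.int64(168)), (np.int64(191), np.int64(168)), (np.int64(192), np.int64(168)), (np.int64(193), np.int64(168)), (np.int64(194), np.int64(168)), (np.int64(195), np.int64(168)), (np.int64(196), np.int64(168)), (np.int64(197), np.int64(168)), (np.int64(190), np.int64(169)), (np.int64(191), np.int64(169)), (np.int64(192), np.int64(169)), (np.int64(193), np.int64(169)), (np.int64(194), np.int64(169)), (np.int64(195), np.int64(169)), (np.int64(196), np.int64(169)), (np.int64(197), np.int64(169))]
flap 0.66 [491. -34.  79.] [224. 192.]
battery 0.48 [483. -23.  53.] [219. 200.]
battery_box 0.94 [470. -48.  44.] [224. 211.]
battery_box 0.18 [484. -21.  58.] [218. 198.]
```

The flap sits where it did at the start (491,-34,79), the battery is found in the well, and the bystanders are unmoved. Handing in.

```bash
python3 -c "
from h import *
print(job.close_job())"
```

```text
the job is handed in; nothing more can be done
None
```

The battery stands home in the box's well with the flap shut over it. The bystanders lie where they were, and I handed the job in at about 17 s of robot time; the hand-in gave no verdict, so these are my own camera and force checks.

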